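Take the cover off a junction housing and lean it on the bench easel

ROBOT

A 6-joint arm with a two-finger parallel gripper is mounted at the origin on a cart in front of the work surface, level with it; the furniture and walls round the work are solid. World frame = base frame: x ahead of the robot, y to its left, z up, the work surface at z = 0. Lengths are in m, angles in degrees, forces in N, time in s.
With the tool pointing down it reaches from about 0.4 to 0.825 m from the base axis. Payload 7 kg.
Tool frame: the origin (TCP) lies between the finger pads; the fingertips stand 19 mm ahead of it and the grasp point (between the pads) is the TCP; z points along the fingers, y is the line along which they close (so a half turn about z gives the same grasp; the last joint's range is limited). The gripper opens to 88 mm and grips with 3 to 60 N. Pads are 19 mm wide; open, the fingers measure 130 mm over their backs; the gripper's body (78 mm by 193 mm) begins 47 mm behind the grasp point.
Start: joints at [-50.243, 20.546, 0.682, 0, -70.136, -16.507], TCP at [0.266, -0.62, 0.206] pointing down, gripper open.
Joint ranges: [-176.03, 176.03], [-82.01, 121.73], [-58.28, 71.71], [-173.87, 95.51], [-174.79, -0.11], [-173.66, 173.66]. Speed limits (degrees/s): [136.94, 136.94, 172.46, 180, 180, 180].

INTERFACE

Orientations are given as [roll, pitch, yaw] about the fixed x, y, z axes, in that order (R = Rz(yaw) Ry(pitch) Rx(roll)).
In Python, from plant import get_obs, snapshot, close_job, spot_in, spot_point gives the robot as it stands.
- The arm moves only by the tool play_rows, never from a script. Its argument "plan" is a list of rows, each a list of 6 numbers: the shift along the tool's x, y, z in cm, then the turn, a rotation vector about the tool's x, y, z in degrees. A call has 1 to 20 rows; each row shifts and turns the commanded pose from where the row before left it, along the tool's axes as they then stand; what a row does not reach is not made up. A row lasts 1/12 s, in which the tool goes at most 41.7 mm and 7.16 degrees, less where a joint would pass 70% of its speed; a pose out of reach is approached as far as the arm can. A call is refused whole if a number of a shift passes 4.17 or a number of a turn 7.16, either way. A call with a gripper value outside its range is refused whole. "grip" is the finger opening in cm, from 0 to 8.76, set as the call begins (left out, the last holds). The fingers move at their own pace and stop on an object; the grip force is fixed at half the most. Time passes only in rows, so rows that do not move let the fingers close. It gives the time, the measured TCP pose, the force, the opening and the grip force at its end, in the units of the state.
- get_obs(): the state, without advancing time (a new reading comes with each control period).
- snapshot(name): name is "scene" or "side" or "wrist"; returns a dict with "frame" (480x640x3 uint8, red, green, blue), "fx", "fy", "cx", "cy" (pixels), "position" and "attitude" of the camera in the world. Camera axes: x right, y down, z forward; pixel columns grow to the right and rows downward; lengths in m; the calibration is good to about 2 mm. A picture is of the moment at which its call begins. There is no depth.
- close_job(): hands the job in; it is judged then, once.
Trained networks look in the newest picture that a camera, given by its name, has taken for a name from the list of things; names that differ only in an ending like _2 or _b are one class to them, and where a whole thing is asked for, a point or a joint stands for the part that bears it (a point fixed in the world has none). Each returns a list of dicts, best first, with "score" (0 to 1); they miss things now and then, are a little off and sometimes report something else, mostly with a low value. They report only what shows in the picture. A call takes as long as a camera call.
- spot_in(camera, thing): "position" ([x, y, z] in m, in world coordinates, good to about 4 mm: the middle of the surface that is visible of it).
- spot_point(camera, thing): "position" ([x, y, z] in m, in world coordinates, good to about 4 mm: a listed point, or the origin of a listed thing).
The state is a dict: "clock": time; "joint_pos": joint angles; "qvel": joint speeds; "tau": joint torques, N m; "tool_pos": TCP position; "orientation": TCP orientation; "force": force on the tool from outside, world axes, zero at the start; "moment": the same for the moment, N m; "opening": finger opening in m; "gripper_force": force on a finger pad.
Only numpy, scipy, OpenCV 4.12 (cv2) and the standard library are available. Lean on these libraries where they do the work, as an engineer would, in place of code of your own. Each camera call takes 0.05 s, during which the arm holds its last target. There are 200 camera calls.

TASK

Take the cover plate off the grey junction housing by its handle, lifting it straight up off the four pins, and lean it on the bench easel for wiring: lengthwise up the slope, roughly in the middle, its back flat against both white rails, handle facing out, and a short edge standing squarely on the ledge behind its lip. The ledge is clamped wherever the last job left it, so lay the cover on the rails above it, slide it slowly and gently down until you feel the ledge, and only then let go: do not drop it, let it slide down by itself or press hard. Leave the tools and other things lying around where they are.

Things in the scene. Friction and masses are not known exactly. Their poses are not given: they have to be found in the camera images.
- cover: Cover plate of the housing: plain aluminium, 150 (x) x 110 (y) x 6 mm, 0.2 to 0.4 kg, with a dark steel pull handle in the middle of its top face, four 8 mm holes near the corners, a small blank paper plate near one end, vent slots near the other (the ends count alike). Origin: centre of the underside; z out of the handle's face. At the start it lies on the housing, pins in its holes.
- cover_handle (a point): Centre of the handle's grip bar, 36 mm above the cover's underside, 30 mm above its top face. The bar has a flat-sided 10 x 10 mm section and runs 90 mm along the cover's x, so along its length; its legs stand at x = +-40 mm, so 70 mm between them are free to grip, with the fingers closing along the cover's y and the tool upright or tilted along the bar.
- housing: Grey junction box, fixed to the bench, open on top: 146 (x) x 106 (y) x 60 mm high, two cable glands in its +y side (19 mm out), four upright steel pins, 5 mm thick, near its corners, rising 10 mm above the rim. Origin: centre of its underside on the bench.
- easel: Base of the bench easel, fixed to the bench: dark steel plate 180 (x) x 150 (y) x 10 mm with cheeks, two lock knobs and a hinge line along y at x = -80 mm, 34 mm above the bench. Origin: centre of its underside. The easel's back rises from the hinge towards +x, so it faces -x and up. It carries two rails and an aluminium ledge (see the next two).
- easel_back (a joint): Slope of the easel's back against the horizontal, 0.70 to 0.86 rad, held by stiff friction. On the back a 136 mm wide ledge is clamped (holds over 25 N) anywhere: its top, on which a plate's foot stands, lies at x = 24 to 77 mm of point easel_face, not reported, to be seen or felt. It stands 18 mm out of the rails; a lip (z = 14 to 18 mm) rises 7 mm above it.
- easel_face (a point): Middle of the hinge line of the easel's back, in the plane of the rails' fronts. Its frame: x up the slope, y across, z out of the face (towards the robot and up). Two slippery white rails, 16 mm wide, at y = +-36 mm, from x = 5 to 205 mm, have their fronts at z = 0. So between rails and the ledge's lip a trough 14 mm wide is left for a plate's foot.
- tweezers: Bystander: steel tweezers lying flat, 11 x 123 x 10 mm; origin under its middle on the bench.
- driver_blue: Bystander: screwdriver with blue handle lying flat, 25 x 176 x 24 mm; origin under its middle on the bench.
- side_cutters: Bystander: side cutters lying flat, 37 x 118 x 11 mm; origin under its middle on the bench.
- caliper: Bystander: digital caliper lying flat, 75 x 232 x 15 mm; origin under its middle on the bench.
- block_steel: Bystander: ground steel parallel block, 20 x 45 x 20 mm; origin under its middle on the bench.
- solvent_bottle: Bystander: squeeze bottle with bent spout, standing, 58 x 73 x 169 mm; origin under its middle on the bench.
- black_tape: Bystander: roll of black tape lying flat, 53 mm across, 19 mm high; origin under its middle on the bench.

How it is judged (in metres and radians):
On the way:
1. the cover, held in the gripper, has been lifted clear of the pins (z of cover in the frame of housing above 0.075 m and contact force between the fingers and cover above 1 N), for 0.1 s.
At the end, for the whole second after the job is handed in: The cover leans at rest on the easel: within 4 mm of and 0.05 rad parallel to the rails' fronts, handle out, its length up the slope within 0.1 rad, centred within 25 mm across, its short edge standing on the ledge (0.2 N or more) behind the lip (z of cover in the frame of easel_face between -0.004 and 0.004 m and y of cover in the frame of easel_face between -0.025 and 0.025 m and angle between the z axis of cover and the z axis of easel_face, either way round below 0.05 rad and angle between the x axis of cover and the x axis of easel_face, either way round below 0.1 rad and z of cover_handle in the frame of easel_face above 0.025 m and contact force between cover and ledge_c0 above 0.2 N and linear speed of cover below 0.01 m/s and angular speed of cover below 0.05 rad/s); the robot touches nothing.
It fails at once if the cover is pressed against the easel with more than 60 N in all, or down on the ledge with more than 30 N (contact force between cover and easel above 60 N or contact force between cover and ledge_c0 above 30 N).
It fails at once if the cover is dropped or left to slide down by itself: it moves faster than 0.2 m/s with no finger on it (linear speed of cover above 0.2 m/s and contact force between the fingers and cover below 0.05 N).
It fails at once if a bystander is moved by more than 30 mm (distance of any of tweezers, driver_blue, side_cutters, caliper, block_steel, solvent_bottle, black_tape from where it was at the start of the episode above 0.03 m).
It also fails if it takes over 51 s, if anything falls off the work surface, if the arm or the gripper's body presses on something with over 40 N, if the wrist force passes 120 N, or if a joint passes its speed limit or range.

## Working session

There is one attempt and no reset: what is moved stays moved. The work goes in short steps, Python scripts to look and compute and a tool call to move; the robot and the scene stay as the last step left them, time stands still between calls to the robot, and variables do not carry over. Pictures are saved under pics/ and viewed, at most 10 in all, crops included, and the job is handed in when it is done.

Besides the shell and the picture viewer there is one more tool, called as a command line: name --pt "numbers of a row" for each row, then --argument value for the rest. play_rows: Moves the arm, as the interface text tells. Its arguments: {"type":"object","properties":{"plan":{"type":"array","items":{"type":"array","items":{"type":"number"}}},"grip":{"type":"number"}},"required":["plan"]}

```bash
mkdir -p pics; python3 - <<'E'
from plant import *
import cv2
for c in ["scene","side"]:
    s=snapshot(c); cv2.imwrite(f"pics/{c}0.png",s["frame"][:,:,::-1])
    print(c,s["fx"],s["fy"],s["cx"],s["cy"],s["position"],s["attitude"])
    for t in ["cover","cover_handle","housing","easel","easel_face"]:
        for r in spot_point(c,t)[:2]: print(t,[round(float(v),4) for v in r["position"]],round(r["score"],2))
o=get_obs();print(o)
E
```

```text
scene 451.6526874088641 451.6526874088641 320.8859116082491 241.21771029486067 [0.08952233 0.55872408 0.66982817] [-132.52696294   -0.13339721 -132.85943652]
cover [0.5831, 0.2474, 0.0586] 0.58
cover_handle [0.5801, 0.2483, 0.0932] 0.75
housing [0.5743, 0.2492, -0.0009] 0.84
easel [0.57, -0.1041, -0.0004] 0.68
easel_face [0.4909, -0.122, 0.0298] 0.66
side 518.2415487464091 518.2415487464091 322.2190684565882 249.82006274083804 [0.26097215 0.93312188 0.49366485] [-116.47312693    0.51038213 -161.72431028]
cover [0.5206, 0.0551, -0.0009] 0.23
cover_handle [0.5765, 0.2484, 0.0954] 0.86
housing [0.579, 0.251, 0.0014] 0.76
housing [0.5832, 0.2483, 0.064] 0.69
easel [0.5712, -0.1002, 0.0026] 0.82
easel [0.4977, -0.1231, 0.0347] 0.49
easel_face [0.4926, -0.1223, 0.0327] 0.91
easel_face [0.382, 0.1982, 0.0015] 0.64
{'clock': 0.6, 'joint_pos': array([-5.02422877e+01,  2.05434825e+01,  6.80746882e-01, -4.50970285e-04,
       -7.01354716e+01, -1.65076617e+01]), 'qvel': array([ 0.04647356, -0.00471129,  0.05090693,  0.0546981 , -0.0541544 ,
       -0.04143805]), 'tau': array([ 3.48621988e-04, -5.81989181e+01,  2.93181092e+01,  6.99968174e+00,
        1.23367636e-02, -7.54997814e-06]), 'tool_pos': array([ 0.26643126, -0.62015835,  0.2064831 ]), 'orientation': array([-1.79998402e+02,  9.16051129e-04, -1.56750103e+02]), 'force': array([-0.60600834,  0.58763357, -0.29039979]), 'moment': array([-0.02366991,  0.04621327, -0.05796436]), 'gripper_force': 0.0, 'opening': 0.08790795474304287}
```

View pictures.

View pics/scene0.png

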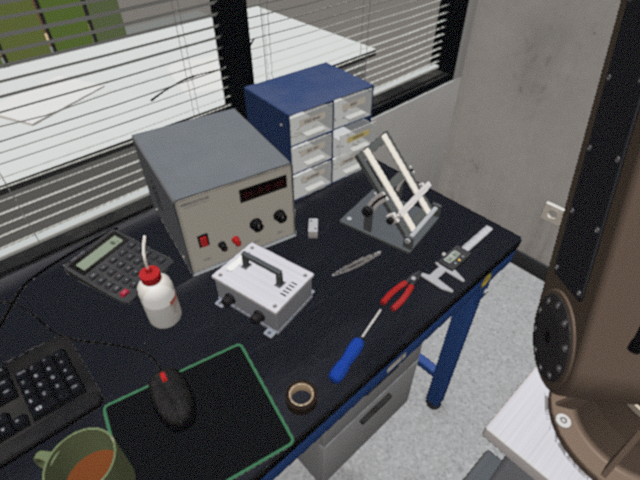

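View pics/side0.png

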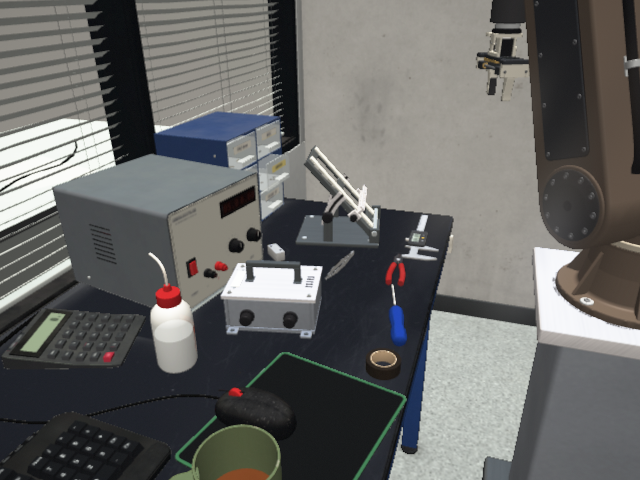

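```bash
cat > h.py <<'E'
import numpy as np, cv2
from scipy.spatial.transform import Rotation as R
def E(a): return R.from_euler('xyz',a,degrees=True).as_matrix()
def ray(s,u,v):
    d=E(s["attitude"])@[(u-s["cx"])/s["fx"],(v-s["cy"])/s["fy"],1]; return np.array(s["position"]),d/np.linalg.norm(d)
def onz(s,u,v,z):
    p,d=ray(s,u,v); return p+d*(z-p[2])/d[2]
def proj(s,P):
    q=(np.atleast_2d(P)-s["position"])@E(s["attitude"]); return np.c_[q[:,0]/q[:,2]*s["fx"]+s["cx"],q[:,1]/q[:,2]*s["fy"]+s["cy"]]
class C(dict): pass
SC=dict(fx=451.6527,fy=451.6527,cx=320.8859,cy=241.2177,position=[0.08952233,0.55872408,0.66982817],attitude=[-132.52696294,-0.13339721,-132.85943652])
SI=dict(fx=518.2415,fy=518.2415,cx=322.2191,cy=249.8201,position=[0.26097215,0.93312188,0.49366485],attitude=[-116.47312693,0.51038213,-161.72431028])
E
python3 - <<'E'
from h import *
a=cv2.imread("pics/scene0.png");b=cv2.imread("pics/side0.png")
def c(i,x,y): return cv2.resize(i[y:y+100,x:x+133],(400,300),interpolation=cv2.INTER_CUBIC)
cv2.imwrite("pics/crops.png",np.vstack([np.hstack([c(a,198,235),c(a,325,125)]),np.hstack([c(b,205,245),c(b,275,145)])]))
E
```

```text
(no output)
```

View pics/crops.png

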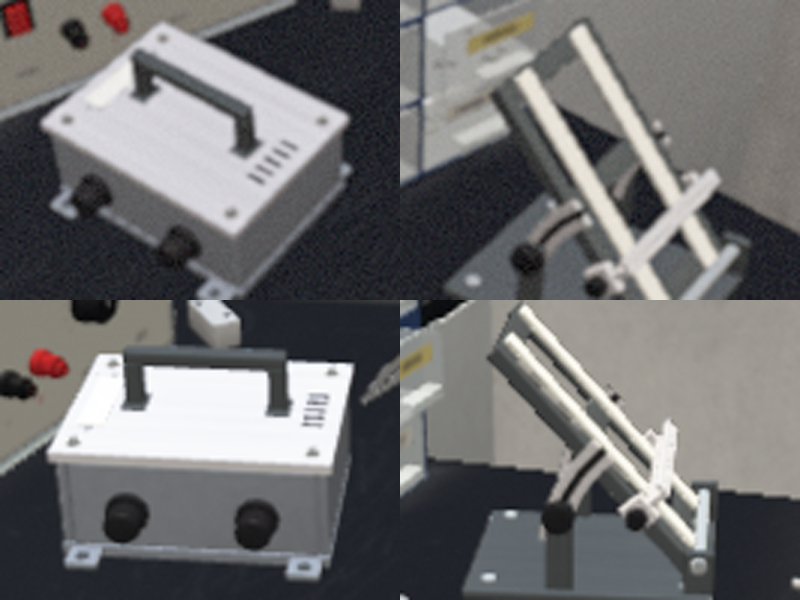

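```bash
cat > fit.py <<'E'
from h import *
from scipy.optimize import least_squares
k=133/400
def f(o,pts): return np.array([(o[0]+x*k,o[1]+y*k) for x,y in pts])
sc=f((198,235),[(163,22),(348,122),(237,232),(42,122)]); si=f((205,245),[(93,55),(353,67),(333,168),(48,155)])
L=np.array([[-75,55],[75,55],[75,-55],[-75,-55]])/1000   # guess ordering: checked below
def cov(p,z=.066):
    c,s=np.cos(p[2]),np.sin(p[2]); return np.c_[p[0]+c*L[:,0]-s*L[:,1],p[1]+s*L[:,0]+c*L[:,1],np.full(4,z)]
print("scene corners",[onz(SC,*u,.066).round(3).tolist() for u in sc]); print("side",[onz(SI,*u,.066).round(3).tolist() for u in si])
for y0 in(-2.3,-.8,.8,2.3):
    r=least_squares(lambda p:np.r_[(proj(SC,cov(p))-sc).ravel(),(proj(SI,cov(p))-si).ravel()],[.578,.249,y0]); print(r.x.round(4),np.degrees(r.x[2]).round(2),r.cost.round(1))
# easel: rail top ends
esc=f((325,125),[(125,72),(178,30)]); esi=f((275,145),[(110,40),(125,12)])
def face(p):
    cy,sy,ct,st=np.cos(p[2]),np.sin(p[2]),np.cos(p[3]),np.sin(p[3])
    X=np.array([cy*ct,sy*ct,st]);Y=np.array([-sy,cy,0]);return np.array([X,Y,np.cross(X,Y)]).T,np.array([p[0],p[1],.034])
def pt(p,P): M,t=face(p); return np.array(P)@M.T+t
T=[[.205,.036,0],[.205,-.036,0]]
if __name__=="__main__":
    org=np.array([.5705,-.102,0])
    def res(p):
        o=np.array([p[0]+.08*np.cos(p[2]),p[1]+.08*np.sin(p[2])])
        return np.r_[(proj(SC,pt(p,T))-esc).ravel(),(proj(SI,pt(p,T))-esi).ravel(),(p[:2]-[.492,-.122])/.003,(o-org[:2])/.003]
    r=least_squares(res,[.492,-.122,.25,.78]); print("easel",r.x.round(4),r.cost.round(1),np.degrees(r.x[2:]).round(2)); print(r.fun.round(1))
    np.save("easel.npy",r.x)
    # overlay
    for n,S,o in(("scene",SC,(325,125)),("side",SI,(275,145))):
        im=cv2.imread(f"pics/{n}0.png");x,y=o;w=cv2.resize(im[y:y+100,x:x+133],(400*2,600),interpolation=cv2.INTER_CUBIC)
        def q(P): return (proj(S,pt(r.x,P))-np.array(o))*6.0
        for yy in(.028,.044,-.028,-.044):
            a=q([[.005,yy,0],[.205,yy,0]]).astype(int);cv2.line(w,tuple(map(int,a[0])),tuple(map(int,a[1])),(0,0,255),1)
        for xx in np.arange(.02,.1,.01):
            a=q([[xx,-.068,.018],[xx,.068,.018]]).astype(int);cv2.line(w,tuple(map(int,a[0])),tuple(map(int,a[1])),(0,255,0) if round(xx*100)%5 else (255,0,0),1)
        cv2.imwrite(f"pics/ov_{n}.png",w)
    a=cv2.imread("pics/ov_scene.png");b=cv2.imread("pics/ov_side.png");cv2.imwrite("pics/ov.png",np.hstack([a[150:600,400:800],b[100:550,300:700]]))
E
python3 fit.py
```

```text
scene corners [[0.661, 0.212, 0.066], [0.512, 0.183, 0.066], [0.492, 0.285, 0.066], [0.638, 0.319, 0.066]]
side [[0.663, 0.215, 0.066], [0.512, 0.183, 0.066], [0.488, 0.29, 0.066], [0.634, 0.323, 0.066]]
[ 0.5751  0.2504 -2.9199] -167.3 5.5
[ 0.5751  0.2504 -2.9199] -167.3 5.5
[0.5751 0.2504 3.3633] 192.7 5.5
[0.5751 0.2504 3.3633] 192.7 5.5
easel [ 0.4882 -0.121   0.2092  0.8357] 4.8 [11.98 47.88]
[-0.1  0.5 -0.3 -0.  -0.4 -1.3 -1.2 -1.3 -1.3  0.3 -1.4 -0.8]
```

View pics/ov.png

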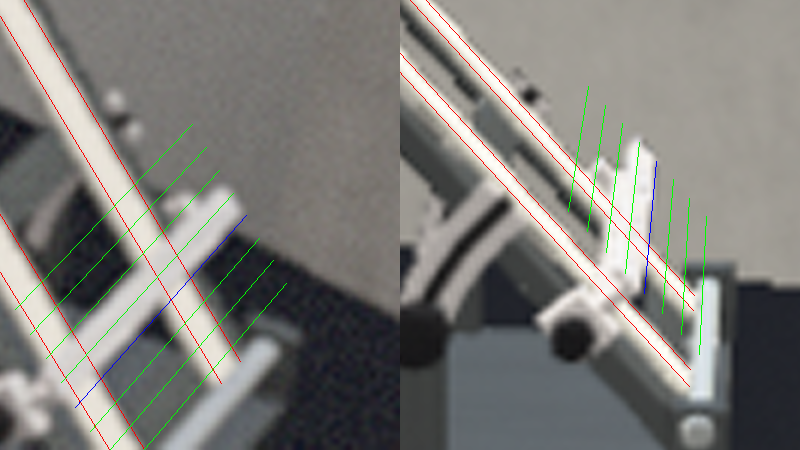

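```bash
python3 - <<'E'
from h import *
from plant import *
for n,u,v in(("bottle base",163,322),("ps front L",192,276),("ps front R",297,230),("block",313,235)): print(n,onz(SC,u,v,0).round(3))
# ps height: vertical above front edge corners: top corners px (183,197),(297,163)
for b,t in(((192,276),(172,195)),((297,230),(293,165))):
    B=onz(SC,*b,0); 
    z=min(np.arange(.05,.4,.002),key=lambda z:np.linalg.norm(proj(SC,B+[0,0,z])-t)); print("ps h",z,proj(SC,B+[0,0,z]))
print([x["position"] for x in spot_point("scene","solvent_bottle")[:1]])
s=snapshot("wrist");cv2.imwrite("pics/w0.png",s["frame"][:,:,::-1]);o=get_obs()
M=E(o["orientation"]);print("cam in tool",M.T@(np.array(s["position"])-o["tool_pos"]), (M.T@E(s["attitude"])).round(2))
# moves: target above handle
print("tool axes",M.round(3))
E
```

```text
bottle base [0.66  0.423 0.   ]
ps front L [0.724 0.323 0.   ]
ps front R [0.688 0.075 0.   ]
block [0.651 0.06  0.   ]
ps h 0.20200000000000012 [[169.62013205 195.56325289]]
ps h 0.1720000000000001 [[294.12211053 165.09090135]]
[[0.6713, 0.4075, -0.0009]]
cam in tool [ 0.07764901  0.00086908 -0.18020047] [[-0.   -0.96 -0.29]
 [ 1.   -0.   -0.  ]
 [ 0.   -0.29  0.96]]
tool axes [[-0.919 -0.395  0.   ]
 [-0.395  0.919 -0.   ]
 [-0.    -0.    -1.   ]]
```

play_rows --pt "0 0 -2 0 0 5.28" --pt "0 0 -2 0 0 5.28" --pt "-2.05 3.26 -0.3 0 0 0" --pt "-2.05 3.26 -0.3 0 0 0" --pt "-2.05 3.26 -0.3 0 0 0" --pt "-2.05 3.26 -0.3 0 0 0" --pt "-2.05 3.26 -0.3 0 0 0" --pt "-2.05 3.26 -0.3 0 0 0" --pt "-2.05 3.26 -0.3 0 0 0" --pt "-2.05 3.26 -0.3 0 0 0" --pt "-2.05 3.26 -0.3 0 0 0" --pt "-2.05 3.26 -0.3 0 0 0" --pt "-2.05 3.26 -0.3 0 0 0" --pt "-2.05 3.26 -0.3 0 0 0" --pt "-2.05 3.26 -0.3 0 0 0" --pt "-2.05 3.26 -0.3 0 0 0" --pt "-2.05 3.26 -0.3 0 0 0" --pt "-2.05 3.26 -0.3 0 0 0" --pt "-2.05 3.26 -0.3 0 0 0" --pt "-2.05 3.26 -0.3 0 0 0"

```text
clock: 2.37
tool_pos: [0.4977, 0.0354, 0.3012]
orientation: [180.0, 0.1, -167.3]
force: [0.8, -0.9, -0.2]
opening: 0.0877
gripper_force: 0.0
```

```bash
cat > rec.py <<'E'
from plant import get_obs
import json
o=get_obs();print(round(o["clock"],2),o["joint_pos"].round(2),o["tool_pos"].round(4),o["orientation"].round(2),o["force"].round(1),o["moment"].round(2),round(o["opening"],4),round(o["gripper_force"],1))
open("log.txt","a").write(json.dumps([o["joint_pos"].tolist(),o["tool_pos"].tolist(),o["orientation"].tolist()])+"\n")
E
python3 rec.py
```

```text
2.37 [  26.68    0.73  -11.86    0.    -77.34 -103.96] [0.4977 0.0354 0.3012] [ 1.7998e+02  7.0000e-02 -1.6729e+02] [ 0.8 -0.9 -0.2] [-0.13 -0.19  0.  ] 0.0877 0.0
```

play_rows --pt "-2.07 3.19 0.5 0 0 0" --pt "-2.07 3.19 0.5 0 0 0" --pt "-2.07 3.19 0.5 0 0 0" --pt "-2.07 3.19 0.5 0 0 0" --pt "-2.07 3.19 0.5 0 0 0" --pt "-2.07 3.19 0.5 0 0 0" --pt "0 0 0 0 0 0" --pt "0 0 0 0 0 0"

```text
clock: 3.03
tool_pos: [0.5766, 0.2491, 0.2687]
orientation: [-179.9, -0.1, -167.2]
force: [-0.4, -1.0, 0.7]
opening: 0.0877
gripper_force: 0.0
```

```bash
python3 rec.py; python3 - <<'E'
from h import *
from plant import *
s=snapshot("wrist");cv2.imwrite("pics/w1.png",s["frame"][:,:,::-1])
import json;d={k:(np.array(s[k]).tolist()) for k in s if k!="frame"};json.dump(d,open("w1.json","w"));print(d)
print([r["position"] for r in spot_point("wrist","cover_handle")[:1]],[r["position"] for r in spot_point("wrist","cover")[:1]])
E
```

```text
3.03 [ 4.1140e+01  1.4430e+01  1.3000e-01 -1.0000e-02 -7.5850e+01 -1.1833e+02] [0.5766 0.2491 0.2687] [-1.7994e+02 -1.4000e-01 -1.6719e+02] [-0.4 -1.   0.7] [-0.09  0.01 -0.01] 0.0877 0.0
{'fx': 363.51021162598283, 'fy': 363.51021162598283, 'cx': 323.3685402250607, 'cy': 235.72972843930626, 'position': [0.5008734507476914, 0.23304404133220258, 0.44912702525842596], 'attitude': [163.3694732129507, 0.09391323291070514, 102.79655814261938]}
[[0.5781, 0.251, 0.0971]] [[0.5812, 0.2481, 0.0593]]
```

View pics/w1.png

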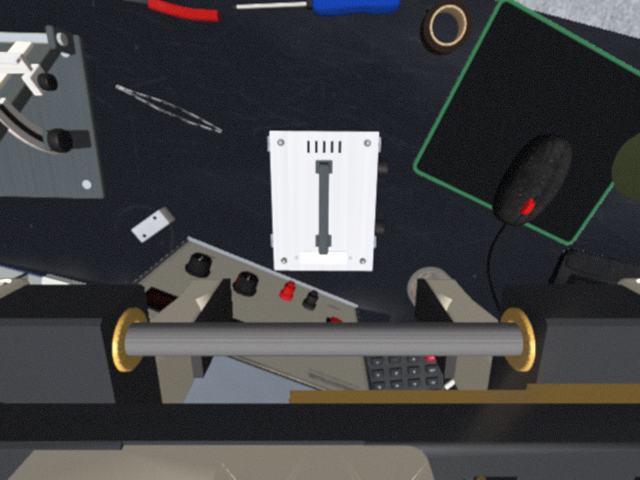

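```bash
python3 - <<'E'
from h import *
import json
s=json.load(open("w1.json"));g=cv2.imread("pics/w1.png",0).astype(float)
pts=[]
for v in range(178,232,6):
    w=np.clip(160-g[v,305:342],0,None);u=(w*np.arange(305,342)).sum()/w.sum();p=onz(s,u,v,.101);pts.append(p);print(v,round(u,2),p.round(4))
p=np.array(pts);d=p[0]-p[-1];print("yaw",np.degrees(np.arctan2(d[1],d[0])))
# bar ends
col=g[:,323];print(col[155:175].astype(int),col[236:260].astype(int))
for v in (160.5,254):print(onz(s,323,v,.101).round(4))
for u,v in((271,131),(379,131),(373,270),(274,270)):print(onz(s,u,v,.066).round(4))
th=np.radians(12.7);Y=np.array([-np.sin(th),np.cos(th)])
print("line offset along tool y rel TCP:",[(q[:2]-[.5766,.2491])@Y for q in p])
E
```

```text
178 323.55 [0.5463 0.243  0.101 ]
184 323.43 [0.5519 0.2441 0.101 ]
190 323.28 [0.5576 0.2453 0.101 ]
196 323.24 [0.5633 0.2465 0.101 ]
202 323.25 [0.569  0.2478 0.101 ]
208 323.2 [0.5749 0.2491 0.101 ]
214 323.21 [0.5807 0.2504 0.101 ]
220 323.2 [0.5866 0.2518 0.101 ]
226 323.21 [0.5926 0.2531 0.101 ]
yaw -167.61291877627767
[241 240 241 240 213 146  96  63  46  66  84  92  96  96  99  95  96  96
  92  95] [ 92  92  95  97  99  96  95  99  97  98  96  95  98  96  98  98  95 104
 181 252 254 254 253 253]
[0.5304 0.2388 0.101 ]
[0.6214 0.2594 0.101 ]
[0.5164 0.1815 0.066 ]
[0.4922 0.2882 0.066 ]
[0.6396 0.3215 0.066 ]
[0.6645 0.2122 0.066 ]
line offset along tool y rel TCP: [np.float64(0.0006703246894219436), np.float64(0.0005583113488352708), np.float64(0.0004288420810543138), np.float64(0.0004009076315252613), np.float64(0.0004188115624003589), np.float64(0.0003759037227809612), np.float64(0.00039299544225023425), np.float64(0.00039431164536784076), np.float64(0.0004113181528058188)]
```

play_rows --pt "0 0 0.5 0 7 0" --pt "0 0 0.5 0 7 0" --pt "0 0 0.5 0 7 0" --pt "0 0 0 0 0 0"

```text
clock: 3.52
tool_pos: [0.5752, 0.2456, 0.2467]
orientation: [-179.7, -22.2, -167.6]
force: [-2.5, 0.6, -7.8]
opening: 0.0877
gripper_force: 0.0
```

```bash
python3 rec.py; cat > kin.py <<'E'
from h import *
from scipy.optimize import least_squares
import json
# j1 yaw, lateral offset w; a, L1, L2, H, d; generic FK
def fk(q,p):
    a,L1,L2,H,d,w,e=p;j=np.radians(q)
    A=R.from_euler('z',j[0]);F=R.from_euler('y',j[1]-j[2])   # forearm frame: x along forearm
    pos=np.array([a+L1*np.sin(j[1]),w,H+L1*np.cos(j[1])])
    W=R.from_euler('x',j[3])
    G=F*W*R.from_euler('y',-j[4])     # tool z = x axis of G
    pos=pos+F.apply([L2,0,e])+G.apply([d,0,0])
    # orientation: tool z=G.x ; at j6: yaw sum
    B=R.from_matrix(np.array([[0,0,1],[0,1,0],[-1,0,0]]))  # z->x
    return A.apply(pos),A*G*B*R.from_euler('z',-j[5]-90,degrees=False) if 0 else A*G*B
def fitk():
    D=[json.loads(l) for l in open("log.txt")]
    D.insert(0,[[-50.243,20.546,.682,0,-70.136,-16.507],[.26643,-.62016,.20648],[180,0,-156.75]])
    for e in (0,):
        r=least_squares(lambda p:np.concatenate([(fk(q,np.r_[p,0][:7])[0]-t)*1000 for q,t,_ in D]),[.07,.59,.39,.2,.4,-.19])
        return np.r_[r.x,0],r.fun
if __name__=="__main__":
    p,f=fitk();print(p.round(4),f.round(1))
    D=[json.loads(l) for l in open("log.txt")]
    print(E(D[-1][2])[:,2],fk(D[-1][0],p)[1].as_matrix()[:,2])
E
python3 kin.py
```

```text
3.52 [  35.37   29.74   20.01   -8.39 -100.88 -112.98] [0.5752 0.2456 0.2467] [-179.73  -22.23 -167.57] [-2.5  0.6 -7.8] [ 0.35 -1.19 -0.03] 0.0877 0.0
[ 0.1771  0.4752  0.2966  0.065   0.1888 -0.1703  0.    ] [  1.   32.5  13.9   1.2  24.8 -14.4 -25.9   5.8  -5.6  60.1 -36.5   6. ]
[-0.36851656 -0.08596654 -0.92563778] [-0.20270571 -0.31953888 -0.92563778]
```

```bash
sed -i "s/from_euler('x',j\[3\])/from_euler('x',-j[3])/" kin.py; python3 rec.py; sed -i '3d' log.txt; python3 kin.py; cat log.txt | wc -l
```

```text
3.52 [  35.37   29.74   20.01   -8.39 -100.88 -112.98] [0.5752 0.2456 0.2467] [-179.73  -22.23 -167.57] [-2.5  0.6 -7.8] [ 0.35 -1.19 -0.03] 0.0877 0.0
[ 0.1206  0.6073  0.3364  0.1582  0.4009 -0.1914  0.    ] [ 2.2 -2.   5.3 -3.3 -1.2 -9.9 -1.2 -0.5 -6.3  2.2  0.  10.9]
[-0.36851656 -0.08596654 -0.92563778] [-0.36851656 -0.08596654 -0.92563778]
3
```

```bash
sed -i "s/np.r_\[p,0\]\[:7\]/p/; s/.4,-.19\])/.4,-.19,0])/; s/return np.r_\[r.x,0\],r.fun/return r.x,r.fun/" kin.py; python3 kin.py; cat >> kin.py <<'E'
    from fit import face
    pe=np.load("easel.npy");M,t=face(pe)
    lo=np.array([-176,-82,-58.3,-173.8,-174.8]);hi=np.array([176,121.7,71.7,95.5,-.11])
    for T in (0,10,15,20,25,30):
        for X in (.135,.165):
            P=t+M@[X,0,.036];z=-M[:,2]*np.cos(np.radians(T))-M[:,0]*np.sin(np.radians(T))
            best=None
            for g in ([10,0,-20,0,-70],[20,-20,-50,20,-40]):
                r=least_squares(lambda q:np.r_[(fk(q,p)[0]-P)*100,(fk(q,p)[1].as_matrix()[:,2]-z)*10],g,bounds=(lo,hi))
                if best is None or r.cost<best.cost:best=r
            print(T,X,best.x.round(1),round(best.cost,4))
E
python3 kin.py
```

```text
[ 0.1255  0.6155  0.3389  0.1983  0.4153 -0.1919 -0.0341] [ 0.9 -1.2  5.6 -3.1 -1.7 -9.9 -0.2 -0.3 -6.4  1.8  1.6 10.7]
[-0.36851656 -0.08596654 -0.92563778] [-0.36851656 -0.08596654 -0.92563778]
[ 0.1255  0.6155  0.3389  0.1983  0.4153 -0.1919 -0.0341] [ 0.9 -1.2  5.6 -3.1 -1.7 -9.9 -0.2 -0.3 -6.4  1.8  1.6 10.7]
[-0.36851656 -0.08596654 -0.92563778] [-0.36851656 -0.08596654 -0.92563778]
scene corners [[0.661, 0.212, 0.066], [0.512, 0.183, 0.066], [0.492, 0.285, 0.066], [0.638, 0.319, 0.066]]
side [[0.663, 0.215, 0.066], [0.512, 0.183, 0.066], [0.488, 0.29, 0.066], [0.634, 0.323, 0.066]]
[ 0.5751  0.2504 -2.9199] -167.3 5.5
[ 0.5751  0.2504 -2.9199] -167.3 5.5
[0.5751 0.2504 3.3633] 192.7 5.5
[0.5751 0.2504 3.3633] 192.7 5.5
0 0.135 [  -0.5    7.   -58.3 -134.   -17.1] 1.8345
0 0.165 [   2.     4.9  -58.3 -145.7  -16.7] 0.7807
10 0.135 [   5.1    4.4  -58.3 -149.9   -9.7] 0.0714
10 0.165 [   6.5    2.2  -55.6 -148.9   -6.5] 0.0
15 0.135 [   6.7    3.2  -54.9 -107.2   -3. ] 0.0
15 0.165 [  7.    1.5 -49.4 -23.   -6.9] 0.0
20 0.135 [  7.2   2.9 -48.9 -12.3 -10.6] 0.0
20 0.165 [  7.4   1.9 -43.7  -7.4 -16.8] 0.0
25 0.135 [  7.6   3.7 -43.5  -5.  -20.1] 0.0
25 0.165 [  7.8   3.1 -38.4  -3.7 -25.8] 0.0
30 0.135 [  8.    5.1 -38.3  -2.6 -28.7] 0.0
30 0.165 [  8.2   4.8 -33.3  -2.1 -34.1] 0.0
```

play_rows --pt "0 0 0 0 5 0" --pt "0 0 0 0 0 0" --pt "0 0 0 0 0 0" --pt "0 0 0 0 0 0"

```text
clock: 3.85
tool_pos: [0.5753, 0.2463, 0.2564]
orientation: [180.0, -25.9, -167.4]
force: [0.2, 0.6, 1.1]
opening: 0.0877
gripper_force: 0.0
```

```bash
python3 rec.py; python3 - <<'E'
from kin import *
from plant import *
p,f=fitk();print(p.round(4),f.round(1))
o=get_obs();z=E(o["orientation"])[:,2]
for P in ([.576,.249,.096],[.576,.249,.22]):
    r=least_squares(lambda q:np.r_[(fk(q,p)[0]-P)*100,(fk(q,p)[1].as_matrix()[:,2]-z)*10],o["joint_pos"][:5]);print(r.x.round(1),r.cost)
M=E(o["orientation"]);print(M.round(4)); print("tool-frame shift to handle", (M.T@(np.array([.576,.249,.096])-o["tool_pos"])*100).round(2))
E
```

```text
3.85 [  34.6    32.05   24.41   -9.8  -106.33 -112.73] [0.5753 0.2463 0.2564] [ 179.99  -25.86 -167.36] [0.2 0.6 1.1] [ 0.27 -1.31  0.01] 0.0877 0.0
[ 0.161   0.6153  0.3013  0.1845  0.4139 -0.1918 -0.032 ] [  1.5  -1.8   7.9  -3.8  -1.9 -12.2  -0.6  -0.5  -7.6   1.2   1.1   6.5
   1.    0.5   5.4]
[ 34.8  39.1   5.5  -9.6 -80.7] 5.431293827209599e-21
[ 34.8  33.3  18.8  -9.6 -99.5] 6.09070580876455e-18
[[-8.780e-01 -2.187e-01 -4.257e-01]
 [-1.969e-01  9.758e-01 -9.520e-02]
 [ 4.362e-01  2.000e-04 -8.998e-01]]
tool-frame shift to handle [-7.11  0.24 14.37]
```

play_rows --pt "-0.71 0.05 1.437 0 0 0" --pt "-0.71 0.05 1.437 0 0 0" --pt "-0.71 0.05 1.437 0 0 0" --pt "-0.71 0.05 1.437 0 0 0" --pt "-0.71 0.05 1.437 0 0 0" --pt "-0.71 0 1.437 0 0 0" --pt "-0.71 0 1.437 0 0 0" --pt "-0.71 0 1.437 0 0 0" --pt "-0.71 0 1.437 0 0 0" --pt "-0.71 0 1.437 0 0 0" --pt "0 0 0 0 0 0" --pt "0 0 0 0 0 0" --grip 5.0

```text
clock: 4.85
tool_pos: [0.575, 0.2495, 0.0971]
orientation: [180.0, -25.9, -167.3]
force: [0.2, -0.3, 0.5]
opening: 0.0497
gripper_force: 0.0
```

```bash
python3 rec.py; python3 - <<'E'
from h import *
from plant import *
s=snapshot("wrist");cv2.imwrite("pics/w2.png",s["frame"][:,:,::-1]);b=snapshot("side")["frame"][:,:,::-1]
cv2.imwrite("pics/v2.png",np.hstack([s["frame"][120:420,120:520,::-1],cv2.resize(b[180:330,180:380],(400,300))]))
o=get_obs();M=E(o["orientation"])
print((M.T@(np.array([.576,.2494,.096])-o["tool_pos"])*100).round(2))
E
```

```text
4.85 [  34.83   37.52   13.08   -9.48  -89.75 -110.04] [0.575  0.2495 0.0971] [ 179.98  -25.88 -167.28] [ 0.2 -0.3  0.5] [ 0.27 -1.45 -0.06] 0.0497 0.0
[-0.09 -0.05  0.16]
```

View pics/v2.png

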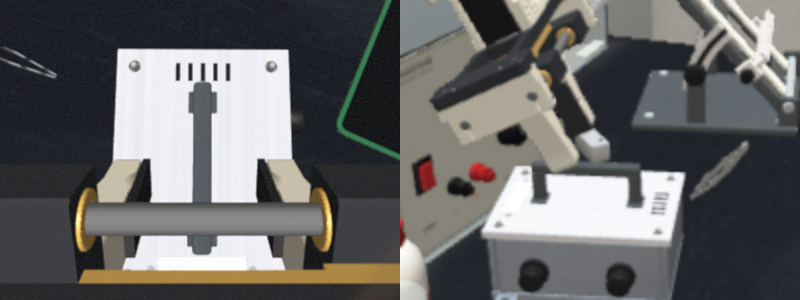

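```bash
python3 - <<'E'
from h import *
from plant import *
o=get_obs();M=E(o["orientation"]);t=o["tool_pos"]
for P in ([0,0,0],[0,.025,.019],[0,.025,0],[0,-.025,.019],[0,.025,-.047]):
    q=proj(SI,t+M@P)[0];print(P,q.round(0),"crop",(400+(q[0]-180)*2).round(),((q[1]-180)*2).round())
E
python3 rec.py
```

```text
[0, 0, 0] [272. 263.] crop 585.0 166.0
[0, 0.025, 0.019] [275. 280.] crop 591.0 200.0
[0, 0.025, 0] [270. 270.] crop 579.0 181.0
[0, -0.025, 0.019] [281. 265.] crop 601.0 171.0
[0, 0.025, -0.047] [255. 246.] crop 550.0 132.0
4.95 [  34.83   37.51   13.18   -9.46  -89.78 -110.04] [0.5758 0.2499 0.0979] [ 179.95  -25.78 -167.26] [ 1.1 -0.1  1.2] [ 0.31 -1.42  0.  ] 0.0496 0.0
```

```bash
python3 - <<'E'
from h import *
from plant import *
s=snapshot("wrist");o=get_obs();M=E(o["orientation"]);t=o["tool_pos"]
q=lambda P:(proj(s,P)-[120,120]).round(0).tolist()
print("tcp",q(t),"tips",q(t+M@[0,.025,.019]),q(t+M@[0,-.025,.019]),q(t+M@[0,.025,0]))
h=np.array([.9766,.215,0])*.045
print("bar near",q(np.array([.576,.2494,.101])-h),"far",q(np.array([.576,.2494,.101])+h))
im=cv2.imread("pics/v2.png")
a=cv2.resize(cv2.imread("pics/w2.png")[200:420,180:480],(800,587));cv2.imwrite("pics/v3.png",a)
E
```

```text
tcp [[202.0, 159.0]] tips [[245.0, 146.0]] [[159.0, 146.0]] [[248.0, 159.0]]
bar near [[201.0, 76.0]] far [[200.0, 248.0]]
```

View pics/v3.png

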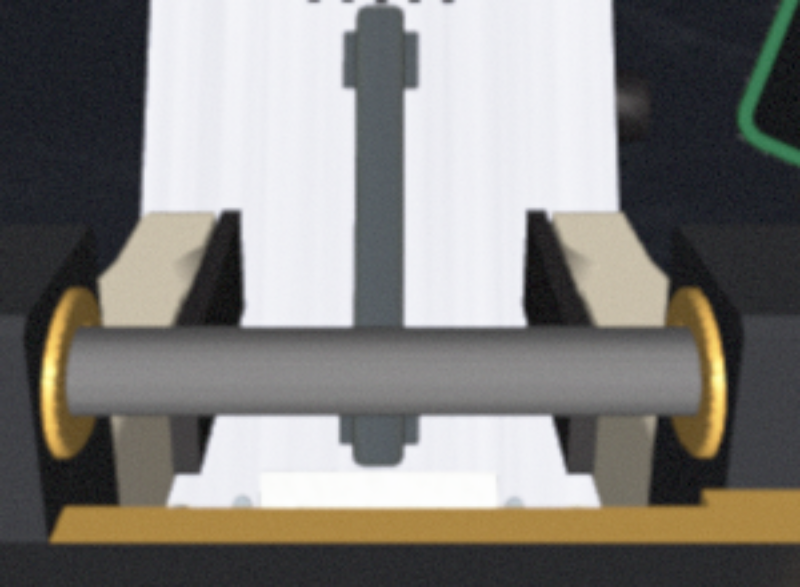

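```bash
python3 - <<'E'
from h import *
from plant import *
s=snapshot("wrist");o=get_obs();M=E(o["orientation"]);t=o["tool_pos"]
for u,v,y in((180+240/2.667,200+212/2.667,-.0248),(180+527/2.667,200+212/2.667,.0248)):
    p,d=ray(s,u,v); p=M.T@(p-t); d=M.T@d; k=(y-p[1])/d[1]; print("tip in tool",(p+k*d).round(4))
# same using bar: its apparent width
print("cam",p.round(4))
# side image: pick tip of near finger at side px
for u,v in ((180+170/2,180+165/2),(180+172/2,180+170/2)):
    p,d=ray(SI,u,v); p=M.T@(p-t); d=M.T@d; k=(.03-p[1])/d[1]; print("side tip",(p+k*d).round(4))
b=snapshot("side")["frame"][:,:,::-1];cv2.imwrite("pics/v4.png",cv2.resize(b[190:290,205:338],(800,600),interpolation=cv2.INTER_CUBIC))
E
```

```text
tip in tool [ 0.0084 -0.0248 -0.0196]
tip in tool [ 0.0138  0.0248 -0.032 ]
cam [ 0.0788  0.0009 -0.1804]
side tip [ 0.0026  0.03   -0.0179]
side tip [ 0.0019  0.03   -0.0134]
```

View pics/v4.png

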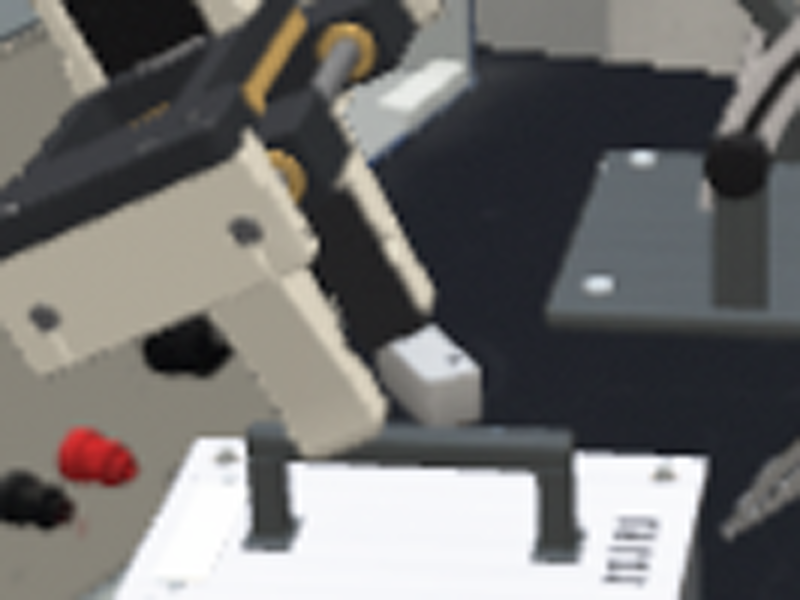

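play_rows --pt "0 -0.03 0.5 0 0 0" --pt "0 0 0.5 0 0 0" --pt "0 0 0.5 0 0 0" --pt "0 0 0.5 0 0 0" --pt "0 0 0.4 0 0 0" --pt "0 0 0.4 0 0 0" --pt "0 0 0 0 0 0" --pt "0 0 0 0 0 0"

```text
clock: 5.77
tool_pos: [0.563, 0.2465, 0.0699]
orientation: [-180.0, -26.0, -167.3]
force: [-0.8, 0.2, -0.3]
opening: 0.0502
gripper_force: 0.0
```

```bash
python3 rec.py; python3 - <<'E'
from h import *
from plant import *
s=snapshot("wrist")["frame"][:,:,::-1];b=snapshot("side")["frame"][:,:,::-1]
cv2.imwrite("pics/v5.png",np.hstack([cv2.resize(b[210:285,225:325],(533,400),interpolation=cv2.INTER_CUBIC),cv2.resize(s[170:420,230:420],(264,400))]))
E
```

```text
5.77 [  35.14   37.89    9.92   -9.65  -86.37 -109.75] [0.563  0.2465 0.0699] [-179.98  -26.03 -167.31] [-0.8  0.2 -0.3] [ 0.32 -1.43 -0.06] 0.0502 0.0
```

View pics/v5.png

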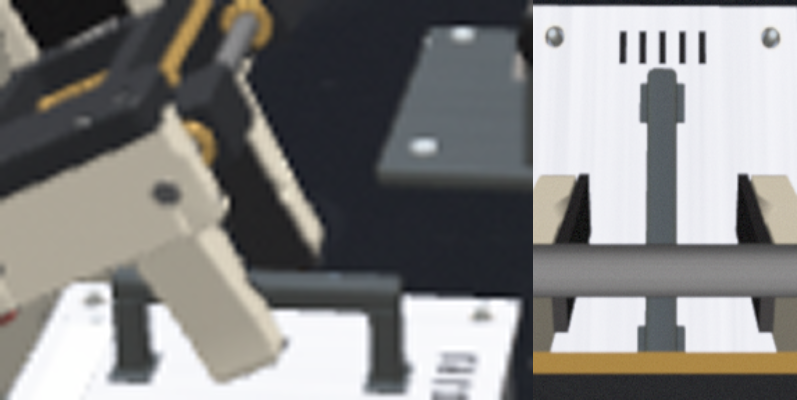

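play_rows --pt "-0.17 0 0.36 0 0 0" --pt "-0.17 0 0.36 0 0 0" --pt "0 0 0 0 0 0"

```text
clock: 6.12
tool_pos: [0.5626, 0.2464, 0.0613]
orientation: [-180.0, -26.1, -167.3]
force: [-0.3, 0.7, -0.4]
opening: 0.0503
gripper_force: 0.0
```

play_rows --pt "0 0 0 0 0 0" --pt "0 0 0 0 0 0" --pt "0 0 0 0 0 0" --pt "0 0 0 0 0 0" --pt "0 0 0 0 0 0" --pt "0 0 0 0 0 0" --grip 0.5

```text
clock: 6.62
tool_pos: [0.5631, 0.2466, 0.0623]
orientation: [180.0, -26.0, -167.3]
force: [-0.1, 0.7, 0.5]
opening: 0.0156
gripper_force: 0.0
```

```bash
python3 rec.py
```

```text
6.62 [  35.14   38.26    9.55   -9.66  -85.61 -109.62] [0.5631 0.2466 0.0623] [ 180.    -25.99 -167.31] [-0.1  0.7  0.5] [ 0.25 -1.47 -0.02] 0.0156 0.0
```

play_rows --pt "0 0 0 0 0 0" --pt "0 0 0 0 0 0" --pt "0 0 0 0 0 0" --pt "0 0 0 0 0 0" --grip 0.3

```text
clock: 6.95
tool_pos: [0.5631, 0.2465, 0.0623]
orientation: [-180.0, -26.0, -167.3]
force: [-0.3, -0.3, 0.6]
opening: 0.0096
gripper_force: 30.0
```

```bash
python3 rec.py
```

```text
6.95 [  35.13   38.27    9.55   -9.66  -85.61 -109.62] [0.5631 0.2465 0.0623] [-180.    -26.   -167.31] [-0.3 -0.3  0.6] [ 0.24 -1.34 -0.02] 0.0096 30.0
```

play_rows --pt "0.13 0 -0.27 0 0 0" --pt "0.13 0 -0.27 0 0 0" --pt "0.175 0 -0.36 0 0 0" --pt "0.175 0 -0.36 0 0 0" --pt "0.175 0 -0.36 0 0 0" --pt "0.175 0 -0.36 0 0 0" --pt "0.175 0 -0.36 0 0 0" --pt "0.175 0 -0.36 0 0 0" --pt "0 0 0 0 0 0" --pt "0 0 0 0 0 0"

```text
clock: 7.78
tool_pos: [0.5632, 0.2467, 0.0925]
orientation: [180.0, -26.0, -167.3]
force: [0.8, 0.6, -3.6]
opening: 0.0099
gripper_force: 30.0
```

```bash
python3 rec.py;  python3 - <<'E'
from plant import *
for c in("side","wrist","scene"):
    snapshot(c)
    print(c,[(r["position"].round(4) if hasattr(r["position"],"round") else r["position"],round(r["score"],2)) for r in spot_point(c,"cover_handle")[:1]+spot_point(c,"cover")[:1]])
E
```

```text
7.78 [  35.14   36.76   11.02   -9.64  -88.51 -110.12] [0.5632 0.2467 0.0925] [ 179.98  -25.97 -167.3 ] [ 0.8  0.6 -3.6] [ 0.43 -1.96 -0.  ] 0.0099 30.0
side [([0.5773, 0.2486, 0.1234], 0.72), ([0.5811, 0.2493, 0.0936], 0.75)]
wrist [([0.4077, 0.0365, -0.0033], 0.69), ([0.5788, 0.2468, 0.0943], 0.72)]
scene [([0.5817, 0.2513, 0.1236], 0.8), ([0.5767, 0.2504, 0.089], 0.96)]
```

```bash
cat > plan.py <<'E'
import io,contextlib
from kin import *
with contextlib.redirect_stdout(io.StringIO()): from fit import face
from plant import get_obs
pe=np.load("easel.npy");MF,tF=face(pe)
C0=R.from_euler('z',12.6,degrees=True).as_matrix()
MT0=E([180,-26.0,-167.31]);Q=C0.T@MT0;hb=np.array([.0028,0,-.036])
def tool(C,H): T=C@Q; return T,H-T@hb           # handle pos H, cover rot C
def faceC(a=0): return MF@R.from_euler('y',a,degrees=True).as_matrix()
def place(X,Z,Y=0): return tool(MF,tF+MF@[X,Y,Z+.036])
def seg(T1,p1,T2,p2,n):
    """equal rows: shift in tool axes then turn"""
    rv=R.from_matrix(T1.T@T2).as_rotvec()
    rows=[];T,p=T1,p1
    for i in range(n):
        pn=p1+(p2-p1)*(i+1)/n
        d=T.T@(pn-p)*100; rows.append(np.r_[d,np.degrees(rv/n)]); T=T@R.from_rotvec(rv/n).as_matrix(); p=pn
    return np.array(rows)
def state():
    o=get_obs(); return E(o["orientation"]),np.array(o["tool_pos"]),o
def ik(p,T,P,g):
    lo=np.array([-176,-82,-58.3,-173.8,-174.8]);hi=np.array([176,121.7,71.7,95.5,-.11])
    r=least_squares(lambda q:np.r_[(fk(q,p)[0]-P)*100,(fk(q,p)[1].as_matrix()[:,2]-T[:,2])*10],g,bounds=(lo,hi)); return r.x,r.cost
def where():
    T,P,o=state();C=T@Q.T;H=P+T@hb;f=MF.T@(H-tF);c=MF.T@C
    print("handle in face mm",(f*1000).round(1),"cover centre X,Y,Zback",((f-c[:,2]*.036)*1000).round(1),"rotvec deg",np.degrees(R.from_matrix(c).as_rotvec()).round(2),"F in face",(MF.T@o["force"]).round(2),"t",round(o["clock"],2))
E
python3 - <<'E'
from plan import *
p,f=fitk();print(p.round(3),f.round(1)); T,P,o=state();g=o["joint_pos"][:5]
for n,(t,q) in {"up":(T,P+[0,0,.2]),"off":place(.165,.10),"near":place(.165,.03),"on":place(.165,0),"low":place(.135,0)}.items():
    x,c=ik(p,t,q,g);g=x;print(n,q.round(3),R.from_matrix(t).as_euler('xyz',degrees=True).round(1),x.round(1),round(c,4))
t,q=place(.165,.08)
print((q-P).round(3),seg(T,P,t,q,1).round(2))
E
```

```text
[-0.04   0.643  0.503  0.229  0.435 -0.194 -0.042] [ -3.7   0.6 -20.4  -8.2  -6.9 -14.4  -0.   -3.3 -16.5   2.8   2.9  11.9
   3.5   3.3  18.    1.    1.9   4.5   1.1   1.9   4.5   0.    1.2   3.
  -0.1   1.1   2.5  -0.1   1.1   2.4   0.3   1.4   4.6]
up [0.563 0.247 0.292] [-180.   -26.  -167.3] [  35.1   30.3   23.5  -10.1 -107.2] 0.0
off [ 0.513 -0.116  0.215] [-179.9   21.9 -167.9] [  7.5  -5.9 -30.8  -2.4 -43.3] 0.0
near [ 0.564 -0.105  0.168] [-179.9   21.9 -167.9] [  8.1   1.5 -30.3  -2.3 -36.4] 0.0
on [ 0.586 -0.1    0.148] [-179.9   21.9 -167.9] [  8.4   4.6 -29.7  -2.4 -33.8] 0.0
low [ 0.566 -0.104  0.126] [-179.9   21.9 -167.9] [  8.2   4.6 -33.1  -2.7 -30.5] 0.0
[-0.035 -0.359  0.11 ] [[ 1.499e+01 -3.426e+01 -4.890e+00  4.000e-02 -4.789e+01  6.600e-01]]
```

```bash
python3 - <<'E'
from plan import *
T,P,o=state(); P1=P+[0,0,.06]; Tm,Pm=tool(MF,np.array([.53,.22,.31])); Tb,Pb=place(.165,.10)
np.set_printoptions(suppress=True)
print(seg(T,P,T,P1,3).round(2)[0]); print(seg(T,P1,Tm,Pm,8).round(2)); print(seg(Tm,Pm,Tb,Pb,12).round(2)[0])
E
```

```text
[ 0.88 -0.   -1.8   0.    0.    0.  ]
[[ 0.94 -0.24 -1.29  0.01 -5.99  0.08]
 [ 0.8  -0.24 -1.38  0.01 -5.99  0.08]
 [ 0.65 -0.24 -1.46  0.01 -5.99  0.08]
 [ 0.49 -0.24 -1.51  0.01 -5.99  0.08]
 [ 0.33 -0.24 -1.56  0.01 -5.99  0.08]
 [ 0.17 -0.24 -1.58  0.01 -5.99  0.08]
 [ 0.   -0.24 -1.59  0.01 -5.99  0.08]
 [-0.17 -0.24 -1.58  0.01 -5.99  0.08]]
[ 0.99 -2.71  0.17  0.    0.    0.  ]
```

play_rows --pt "0.88 0 -1.8 0 0 0" --pt "0.88 0 -1.8 0 0 0" --pt "0.88 0 -1.8 0 0 0" --pt "0.94 -0.24 -1.29 0 -5.99 0.08" --pt "0.8 -0.24 -1.38 0 -5.99 0.08" --pt "0.65 -0.24 -1.46 0 -5.99 0.08" --pt "0.49 -0.24 -1.51 0 -5.99 0.08" --pt "0.33 -0.24 -1.56 0 -5.99 0.08" --pt "0.17 -0.24 -1.58 0 -5.99 0.08" --pt "0 -0.24 -1.59 0 -5.99 0.08" --pt "-0.17 -0.24 -1.58 0 -5.99 0.08" --pt "0 0 0 0 0 0" --pt "0 0 0 0 0 0" --pt "0 0 0 0 0 0"

```text
clock: 9.4
tool_pos: [0.5452, 0.2231, 0.2786]
orientation: [180.0, 21.9, -167.9]
force: [0.1, -0.0, -3.2]
opening: 0.0093
gripper_force: 30.0
```

```bash
python3 rec.py; python3 - <<'E'
from plan import *
from plant import *
where();T,P,o=state();H=P+T@hb;print("H",H.round(4))
for c in("side","scene"):
    snapshot(c);h=spot_point(c,"cover_handle")[:1];k=spot_point(c,"cover")[:1];print(c,[(np.round(r["position"],4),r["score"]) for r in h+k])
Tb,Pb=place(.165,.10);np.set_printoptions(suppress=True);print(seg(T,P,Tb,Pb,12).round(2)[0])
E
```

```text
9.4 [  49.91   -3.62  -29.82   18.06  -47.59 -138.16] [0.5452 0.2231 0.2786] [ 179.98   21.94 -167.91] [ 0.1 -0.  -3.2] [-0.33  1.61  0.02] 0.0093 30.0
handle in face mm [280.  324.7 103.2] cover centre X,Y,Zback [280.1 324.7  67.2] rotvec deg [ 0.09 -0.06 -0.03] F in face [-2.29 -0.04 -2.17] t 9.4
H [0.5295 0.2197 0.3109]
side [(array([0.5286, 0.2215, 0.3089]), 0.61), (array([0.5612, 0.2254, 0.2948]), 0.81)]
scene [(array([0.5351, 0.2221, 0.3075]), 0.59), (array([0.5598, 0.2243, 0.2887]), 0.93)]
[ 0.99 -2.7   0.17  0.01  0.    0.  ]
```

play_rows --pt "0.99 -2.7 0.17 0 0 0" --pt "0.99 -2.7 0.17 0 0 0" --pt "0.99 -2.7 0.17 0 0 0" --pt "0.99 -2.7 0.17 0 0 0" --pt "0.99 -2.7 0.17 0 0 0" --pt "0.99 -2.7 0.17 0 0 0" --pt "0.99 -2.7 0.17 0 0 0" --pt "0.99 -2.7 0.17 0 0 0" --pt "0.99 -2.7 0.17 0 0 0" --pt "0.99 -2.7 0.17 0 0 0" --pt "0.99 -2.7 0.17 0 0 0" --pt "0.99 -2.7 0.17 0 0 0" --pt "0 0 0 0 0 0" --pt "0 0 0 0 0 0"

```text
clock: 10.87
tool_pos: [0.5131, -0.1171, 0.214]
orientation: [-180.0, 21.8, -168.2]
force: [-0.1, 0.4, -3.0]
opening: 0.0097
gripper_force: 30.0
```

```bash
python3 rec.py; python3 - <<'E'
from plan import *
from plant import *
where()
for c in("side","scene"):
    s=snapshot(c);cv2.imwrite(f"pics/{c}B.png",s["frame"][:,:,::-1])
    for r in spot_point(c,"cover_handle")[:1]+spot_point(c,"cover")[:1]+spot_point(c,"easel_face")[:1]: print(c,np.round(r["position"],4),round(r["score"],2),"face",(MF.T@(np.array(r["position"])-tF)*1000).round(0))
# overlay of predicted cover outline
T,P,o=state();C=T@Q.T;H=P+T@hb
ims=[]
for c,S,(x,y) in(("scene",SC,(325,100)),("side",SI,(265,120))):
    im=cv2.imread(f"pics/{c}B.png")[y:y+150,x:x+100];w=cv2.resize(im,(400,600),interpolation=cv2.INTER_CUBIC)
    for z,col in((-.036,(0,0,255)),(-.030,(0,255,0))):
        q=(proj(S,np.array([[a,b,z] for a,b in((-.075,-.055),(.075,-.055),(.075,.055),(-.075,.055))])@C.T+H)-[x,y])*4
        cv2.polylines(w,[q.astype(np.int32)],True,col,1)
    for yy in(.028,.044,-.028,-.044):
        q=((proj(S,np.array([[.005,yy,0],[.205,yy,0]])@MF.T+tF)-[x,y])*4).astype(np.int32);cv2.polylines(w,[q],False,(255,0,255),1)
    ims.append(w)
cv2.imwrite("pics/vB.png",np.hstack(ims))
E
```

```text
10.87 [  7.07  -6.15 -32.45  -2.63 -41.98 -83.62] [ 0.5131 -0.1171  0.214 ] [-179.99   21.82 -168.17] [-0.1  0.4 -3. ] [-0.31  1.63  0.02] 0.0097 30.0
handle in face mm [163.7  -1.4 135.6] cover centre X,Y,Zback [163.7  -1.4  99.6] rotvec deg [-0.12  0.06 -0.19] F in face [-2.26  0.44 -2.04] t 10.87
side [ 0.495  -0.1165  0.2484] 0.97 face [164.   3. 138.]
side [ 0.5289 -0.1147  0.2262] 0.7 face [170.  -2.  98.]
side [ 0.4963 -0.1202  0.0315] 0.68 face [ 4. -1. -8.]
scene [ 0.5027 -0.1174  0.2463] 0.56 face [168.   0. 131.]
scene [ 0.5253 -0.1132  0.2225] 0.57 face [165.  -0.  98.]
scene [ 0.4947 -0.1206  0.0321] 0.95 face [ 3. -1. -6.]
```

View pics/vB.png

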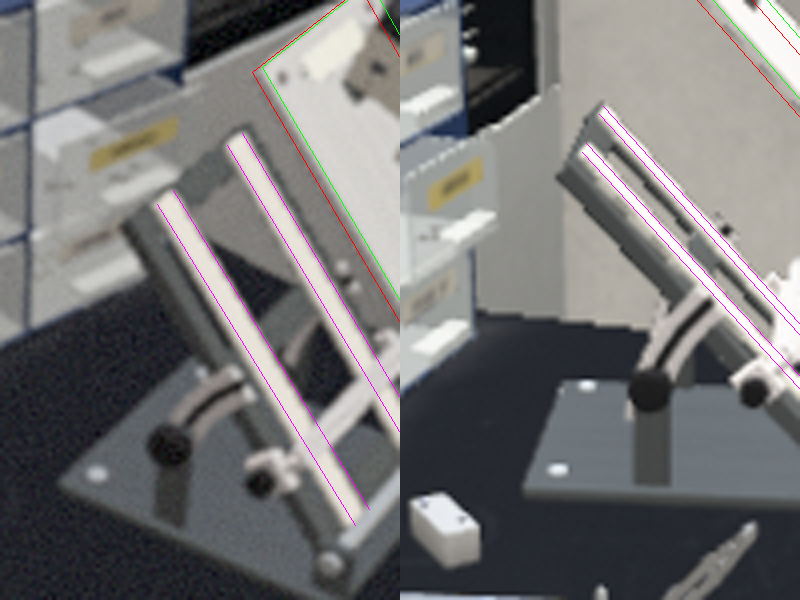

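play_rows --pt "-0.414 0.1 0.849 0 0 0" --pt "-0.414 0.04 0.849 0 0 0" --pt "-0.414 0 0.849 0 0 0" --pt "-0.414 0 0.849 0 0 0" --pt "-0.414 0 0.849 0 0 0" --pt "-0.414 0 0.849 0 0 0" --pt "-0.414 0 0.849 0 0 0" --pt "-0.414 0 0.849 0 0 0" --pt "-0.414 0 0.849 0 0 0" --pt "0 0 0 0 0 0" --pt "0 0 0 0 0 0" --pt "0 0 0 0 0 0"

```text
clock: 12.27
tool_pos: [0.5744, -0.1006, 0.1577]
orientation: [-180.0, 21.9, -167.9]
force: [0.8, 0.2, -3.7]
opening: 0.0094
gripper_force: 30.0
```

```bash
python3 rec.py; python3 -c "
from plan import *
where()"
```

```text
12.27 [  8.23   2.92 -32.    -2.57 -33.23 -84.27] [ 0.5744 -0.1006  0.1577] [-179.97   21.91 -167.92] [ 0.8  0.2 -3.7] [-0.35  1.72 -0.01] 0.0094 30.0
handle in face mm [164.5   2.   50.9] cover centre X,Y,Zback [164.5   2.   14.9] rotvec deg [ 0.05 -0.03 -0.02] F in face [-2.21  0.07 -3.06] t 12.27
```

play_rows --pt "-0.088 0 0.18 0 0 0" --pt "-0.088 0 0.18 0 0 0" --pt "-0.088 0 0.18 0 0 0" --pt "-0.088 0 0.18 0 0 0" --pt "0 0 0 0 0 0" --pt "0 0 0 0 0 0"

```text
clock: 12.77
tool_pos: [0.5803, -0.0993, 0.1522]
orientation: [-180.0, 21.9, -167.9]
force: [-0.4, -0.9, -2.6]
opening: 0.0099
gripper_force: 30.0
```

play_rows --pt "-0.044 0 0.09 0 0 0" --pt "-0.044 0 0.09 0 0 0" --pt "0 0 0 0 0 0" --pt "0 0 0 0 0 0"

```text
clock: 13.1
tool_pos: [0.5817, -0.099, 0.1509]
orientation: [-180.0, 21.9, -167.9]
force: [0.4, -0.2, -3.5]
opening: 0.0098
gripper_force: 30.0
```

```bash
python3 -c "
from plan import *
where()"
```

```text
handle in face mm [164.4   2.   40.7] cover centre X,Y,Zback [164.5   2.    4.7] rotvec deg [ 0.05 -0.03 -0.02] F in face [-2.38 -0.24 -2.64] t 13.1
```

play_rows --pt "-0.044 0 0.09 0 0 0" --pt "-0.044 0 0.09 0 0 0" --pt "0 0 0 0 0 0"

```text
clock: 13.35
tool_pos: [0.5833, -0.0987, 0.1495]
orientation: [-180.0, 21.9, -167.9]
force: [-0.3, -1.0, -3.5]
opening: 0.0094
gripper_force: 30.0
```

play_rows --pt "-0.044 0 0.09 0 0 0" --pt "0 0 0 0 0 0"

```text
clock: 13.52
tool_pos: [0.584, -0.0985, 0.1489]
orientation: [-180.0, 21.9, -167.9]
force: [-0.0, -0.2, -2.4]
opening: 0.0097
gripper_force: 30.0
```

play_rows --pt "-0.044 0 0.09 0 0 0" --pt "0 0 0 0 0 0"

```text
clock: 13.68
tool_pos: [0.5847, -0.0984, 0.1482]
orientation: [-180.0, 21.9, -167.9]
force: [-0.4, -0.1, -3.4]
opening: 0.0094
gripper_force: 30.0
```

```bash
python3 -c "
from plan import *
where()"
```

```text
handle in face mm [164.5   2.   36.6] cover centre X,Y,Zback [164.5   2.    0.6] rotvec deg [ 0.05 -0.03 -0.02] F in face [-2.74 -0.02 -1.99] t 13.68
```

play_rows --pt "-0.044 0 0.09 0 0 0" --pt "0 0 0 0 0 0"

```text
clock: 13.85
tool_pos: [0.585, -0.0984, 0.1476]
orientation: [-180.0, 21.9, -167.9]
force: [-4.3, -0.1, 0.6]
opening: 0.0096
gripper_force: 30.0
```

play_rows --pt "-0.044 0 0.09 0 0 0" --pt "0 0 0 0 0 0"

```text
clock: 14.02
tool_pos: [0.585, -0.0984, 0.1473]
orientation: [-180.0, 21.8, -167.9]
force: [-10.4, 1.3, 6.9]
opening: 0.0095
gripper_force: 30.0
```

play_rows --pt "-0.044 0 0.09 0 0 0" --pt "0 0 0 0 0 0"

```text
clock: 14.18
tool_pos: [0.5851, -0.0984, 0.1472]
orientation: [-180.0, 21.8, -167.9]
force: [-18.5, 0.7, 16.0]
opening: 0.0101
gripper_force: 30.0
```

```bash
python3 -c "
from plan import *
where()"; python3 rec.py
```

```text
handle in face mm [164.    2.   35.7] cover centre X,Y,Zback [164.    2.   -0.3] rotvec deg [ 0.05  0.06 -0.02] F in face [-0.16  4.49 24.02] t 14.18
14.18 [  8.33   4.64 -31.69  -2.6  -31.92 -84.32] [ 0.5851 -0.0984  0.1472] [-179.98   21.83 -167.93] [-18.5   0.7  16. ] [0.57 5.19 0.72] 0.0101 30.0
```

play_rows --pt "0.07 0 -0.14 0 0 0" --pt "0.135 0 0.066 0 0 0" --pt "0.135 0 0.066 0 0 0" --pt "0.135 0 0.066 0 0 0" --pt "0.135 0 0.066 0 0 0"

```text
clock: 14.6
tool_pos: [0.5822, -0.0993, 0.1438]
orientation: [-179.9, 22.0, -167.9]
force: [-6.5, -1.4, 6.4]
opening: 0.0097
gripper_force: 30.0
```

```bash
python3 -c "
from plan import *
where()"
```

```text
handle in face mm [159.3   1.7  35.7] cover centre X,Y,Zback [159.4   1.7  -0.3] rotvec deg [ 0.03 -0.12  0.02] F in face [0.25 0.03 9.2 ] t 14.6
```

play_rows --pt "0.135 0 0.066 0 0 0" --pt "0.135 0 0.066 0 0 0" --pt "0.135 0 0.066 0 0 0" --pt "0.135 0 0.066 0 0 0" --pt "0.135 0 0.066 0 0 0" --pt "0.135 0 0.066 0 0 0" --pt "0 0 0 0 0 0"

```text
clock: 15.18
tool_pos: [0.5759, -0.1006, 0.1366]
orientation: [-179.9, 22.0, -167.9]
force: [-5.8, -1.0, 3.4]
opening: 0.0097
gripper_force: 30.0
```

```bash
python3 -c "
from plan import *
where()"
```

```text
handle in face mm [149.8   1.7  35.6] cover centre X,Y,Zback [149.8   1.7  -0.4] rotvec deg [ 0.03 -0.08  0.  ] F in face [-1.48  0.21  6.65] t 15.18
```

play_rows --pt "0.09 0 0.044 0 0 0" --pt "0.09 0 0.044 0 0 0" --pt "0.09 0 0.044 0 0 0" --pt "0.09 0 0.044 0 0 0" --pt "0.09 0 0.044 0 0 0" --pt "0 0 0 0 0 0"

```text
clock: 15.68
tool_pos: [0.5728, -0.1013, 0.133]
orientation: [-179.9, 22.0, -167.9]
force: [-5.2, -1.8, 3.3]
opening: 0.0095
gripper_force: 30.0
```

play_rows --pt "0.09 0 0.044 0 0 0" --pt "0.09 0 0.044 0 0 0" --pt "0 0 0 0 0 0"

```text
clock: 15.93
tool_pos: [0.5715, -0.1015, 0.1314]
orientation: [-180.0, 22.0, -167.9]
force: [-5.0, -1.7, 4.9]
opening: 0.0095
gripper_force: 30.0
```

```bash
python3 -c "
from plan import *
where()"
```

```text
handle in face mm [142.9   1.7  35.5] cover centre X,Y,Zback [142.9   1.7  -0.5] rotvec deg [ 0.03 -0.09  0.  ] F in face [ 0.14 -0.65  7.14] t 15.93
```

play_rows --pt "0.09 0 0.044 0 0 0" --pt "0.09 0 0.044 0 0 0" --pt "0 0 0 0 0 0"

```text
clock: 16.18
tool_pos: [0.5701, -0.1018, 0.1299]
orientation: [-180.0, 22.0, -167.9]
force: [-5.1, -1.3, 3.9]
opening: 0.0094
gripper_force: 30.0
```

```bash
python3 -c "
from plan import *
where()"
```

```text
handle in face mm [140.8   1.7  35.5] cover centre X,Y,Zback [140.9   1.7  -0.5] rotvec deg [ 0.03 -0.08 -0.  ] F in face [-0.63 -0.21  6.55] t 16.18
```

play_rows --pt "0.09 0 0.044 0 0 0" --pt "0 0 0 0 0 0"

```text
clock: 16.35
tool_pos: [0.5695, -0.1019, 0.1292]
orientation: [-180.0, 22.0, -167.9]
force: [-5.1, -1.4, 3.6]
opening: 0.0097
gripper_force: 30.0
```

```bash
python3 -c "
from plan import *
where()"
```

```text
handle in face mm [139.9   1.7  35.5] cover centre X,Y,Zback [140.    1.7  -0.5] rotvec deg [ 0.03 -0.09  0.  ] F in face [-0.86 -0.32  6.31] t 16.35
```

Watching the slope-wise force (negative baseline about −1), continue 1 mm at a time.

play_rows --pt "0.09 0 0.044 0 0 0" --pt "0 0 0 0 0 0"

```text
clock: 16.52
tool_pos: [0.5689, -0.1021, 0.1285]
orientation: [-179.9, 22.0, -167.9]
force: [-4.2, -1.8, 3.3]
opening: 0.0097
gripper_force: 30.0
```

play_rows --pt "0.09 0 0.044 0 0 0" --pt "0 0 0 0 0 0"

```text
clock: 16.68
tool_pos: [0.5682, -0.1022, 0.1277]
orientation: [-180.0, 22.0, -167.9]
force: [-5.0, -0.3, 3.7]
opening: 0.0095
gripper_force: 30.0
```

```bash
python3 -c "
from plan import *
where()"
```

```text
handle in face mm [137.9   1.7  35.4] cover centre X,Y,Zback [137.9   1.7  -0.6] rotvec deg [ 0.03 -0.09  0.  ] F in face [-0.58  0.7   6.13] t 16.68
```

play_rows --pt "0.09 0 0.044 0 0 0" --pt "0 0 0 0 0 0"

```text
clock: 16.85
tool_pos: [0.5676, -0.1023, 0.127]
orientation: [-180.0, 22.0, -167.9]
force: [-4.7, -0.9, 3.5]
opening: 0.0094
gripper_force: 30.0
```

```bash
python3 -c "
from plan import *
where()"
```

```text
handle in face mm [136.9   1.7  35.4] cover centre X,Y,Zback [136.9   1.7  -0.6] rotvec deg [ 0.03 -0.09  0.  ] F in face [-0.65  0.07  5.91] t 16.85
```

play_rows --pt "0.09 0 0.044 0 0 0" --pt "0 0 0 0 0 0"

```text
clock: 17.02
tool_pos: [0.5669, -0.1025, 0.1262]
orientation: [-180.0, 22.0, -167.9]
force: [-5.7, -0.4, 3.1]
opening: 0.0101
gripper_force: 30.0
```

play_rows --pt "0.09 0 0.044 0 0 0" --pt "0 0 0 0 0 0"

```text
clock: 17.18
tool_pos: [0.5662, -0.1026, 0.1254]
orientation: [-180.0, 22.0, -167.9]
force: [-4.9, -1.0, 4.9]
opening: 0.0097
gripper_force: 30.0
```

```bash
python3 -c "
from plan import *
where()"
```

```text
handle in face mm [134.8   1.8  35.4] cover centre X,Y,Zback [134.9   1.8  -0.6] rotvec deg [ 0.04 -0.08  0.  ] F in face [0.32 0.03 7.  ] t 17.18
```

play_rows --pt "0.09 0 0.044 0 0 0" --pt "0 0 0 0 0 0"

```text
clock: 17.35
tool_pos: [0.5656, -0.1027, 0.1246]
orientation: [-180.0, 22.0, -167.9]
force: [-5.8, -1.2, 3.2]
opening: 0.0095
gripper_force: 30.0
```

play_rows --pt "0.09 0 0.044 0 0 0" --pt "0 0 0 0 0 0"

```text
clock: 17.52
tool_pos: [0.5655, -0.1028, 0.1245]
orientation: [-179.9, 22.0, -167.9]
force: [-5.6, -1.5, 6.0]
opening: 0.0096
gripper_force: 30.0
```

```bash
python3 -c "
from plan import *
where()"
```

```text
handle in face mm [133.5   1.7  35.4] cover centre X,Y,Zback [133.6   1.7  -0.6] rotvec deg [ 0.03 -0.15  0.02] F in face [ 0.61 -0.3   8.29] t 17.52
```

play_rows --pt "0.09 0 0.044 0 0 0" --pt "0 0 0 0 0 0"

```text
clock: 17.68
tool_pos: [0.5655, -0.1029, 0.1245]
orientation: [-179.9, 22.1, -167.9]
force: [-5.4, -1.1, 8.9]
opening: 0.0096
gripper_force: 30.0
```

```bash
python3 -c "
from plan import *
where()"
```

```text
handle in face mm [133.5   1.6  35.4] cover centre X,Y,Zback [133.6   1.6  -0.6] rotvec deg [ 0.03 -0.23  0.04] F in face [ 2.85  0.   10.04] t 17.68
```

play_rows --pt "0.03 0 -0.06 0 0 0" --pt "0 0 0 0 0 0" --pt "0 0 0 0 0 0"

```text
clock: 17.93
tool_pos: [0.5654, -0.1029, 0.1244]
orientation: [-179.9, 22.1, -167.9]
force: [3.1, -1.9, 4.0]
opening: 0.0096
gripper_force: 30.0
```

play_rows --pt "0 0 0 0 0 0" --pt "0 0 0 0 0 0" --pt "0 0 0 0 0 0" --pt "0 0 0 0 0 0" --pt "0 0 0 0 0 0" --pt "0 0 0 0 0 0" --grip 4

```text
clock: 18.43
tool_pos: [0.5633, -0.1029, 0.123]
orientation: [-180.0, 21.9, -167.9]
force: [0.0, -0.2, 0.8]
opening: 0.0387
gripper_force: 0.0
```

```bash
python3 rec.py; python3 - <<'E'
from plan import *
from plant import *
where()
for c in("side","scene","wrist"):
    snapshot(c)
    for r in spot_point(c,"cover_handle")[:1]+spot_point(c,"cover")[:1]: print(c,round(r["score"],2),"face",(MF.T@(np.array(r["position"])-tF)*1000).round(0))
E
```

```text
18.43 [  8.11   4.46 -35.57  -3.1  -28.16 -83.59] [ 0.5633 -0.1029  0.123 ] [-179.98   21.89 -167.93] [ 0.  -0.2  0.8] [-0.3   1.25  0.07] 0.0387 0.0
handle in face mm [131.1   2.   35.9] cover centre X,Y,Zback [ 1.311e+02  2.100e+00 -1.000e-01] rotvec deg [ 0.05 -0.01 -0.02] F in face [ 0.55 -0.24  0.52] t 18.43
side 0.93 face [132.   2.  38.]
side 0.81 face [141.   1.  -2.]
scene 0.68 face [135.   4.  30.]
scene 0.59 face [136.   0.  -2.]
wrist 0.86 face [135.   0.  37.]
wrist 0.86 face [138.  -1.   0.]
```

Released, with the cover at rest on the ledge. I retreat along the tool axis.

play_rows --pt "0 0 -0.5 0 0 0" --pt "0 0 -0.5 0 0 0" --pt "0 0 -1 0 0 0" --pt "0 0 -1 0 0 0" --pt "0 0 -1.5 0 0 0" --pt "0 0 -2 0 0 0" --pt "0 0 -2 0 0 0" --pt "0 0 -2 0 0 0" --pt "0 0 -2 0 0 0" --pt "0 0 -2 0 0 0" --pt "0 0 0 0 0 0" --pt "0 0 0 0 0 0" --pt "0 0 0 0 0 0"

```text
clock: 19.97
tool_pos: [0.5103, -0.1142, 0.2583]
orientation: [-180.0, 22.0, -167.9]
force: [-0.2, 0.4, -0.5]
opening: 0.04
gripper_force: 0.0
```

```bash
python3 rec.py; python3 - <<'E'
from plan import *
from plant import *
for c,S in(("side",SI),("scene",SC)):
    s=snapshot(c);cv2.imwrite(f"pics/{c}E.png",s["frame"][:,:,::-1])
    for r in spot_point(c,"cover_handle")[:1]+spot_point(c,"cover")[:1]: print(c,round(r["score"],2),"face",(MF.T@(np.array(r["position"])-tF)*1000).round(0))
    # bright-plate edges check: sample along face-x at y=.02 (in front plane z=.006), brightness
    g=cv2.GaussianBlur(s["frame"].mean(2).astype(np.float32),(3,3),0)
    xs=np.arange(.04,.24,.005);q=proj(S,np.array([[x,.0,.006] for x in xs])@MF.T+tF)
    print([int(g[int(round(v)),int(round(u))]) for u,v in q])
E
```

```text
19.97 [  7.51  -8.65 -28.7   -2.27 -48.05 -84.26] [ 0.5103 -0.1142  0.2583] [-179.99   21.98 -167.94] [-0.2  0.4 -0.5] [-0.27  1.23  0.01] 0.04 0.0
side 0.94 face [133.   2.  36.]
side 0.92 face [139.  -1.   0.]
[241, 248, 250, 250, 249, 233, 198, 162, 200, 216, 114, 152, 167, 247, 248, 248, 248, 248, 248, 248, 248, 248, 248, 248, 248, 227, 142, 151, 211, 249, 254, 254, 253, 249, 232, 156, 170, 168, 166, 162]
scene 0.87 face [137.   3.  33.]
scene 0.78 face [137.   1.  -2.]
[82, 47, 128, 201, 210, 207, 185, 167, 176, 201, 84, 61, 136, 203, 207, 206, 206, 206, 206, 207, 206, 206, 206, 206, 207, 192, 91, 56, 113, 208, 228, 231, 228, 210, 184, 130, 130, 131, 131, 130]
```

```bash
python3 -c "
from plant import *
print(close_job())"
```

```text
the job is handed in; nothing more can be done
None
```

I lifted the cover off the pins and leaned it on the easel, flat on both rails with its short edge on the ledge and within about 2 mm of centre. It was then released with the arm clear, and the job handed in at about 20 s; no verdict came back.

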